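# Go / no-go check of a turned dowel

## Robot

A 6-joint arm with a two-finger parallel gripper is mounted at the origin on the work surface. World frame = base frame: x ahead of the robot, y to its left, z up, the work surface at z = 0. Lengths are in m, angles in degrees, forces in N, time in s.
With the tool pointing down it reaches from about 0.375 to 0.9 m from the base axis. Payload 3.1 kg.
Tool frame: the origin (TCP) lies on the centre line of the jaws, within the pads' length; the fingertips stand 25 mm ahead of it and the grasp point (between the pads) lies 6 mm ahead of it; z points along the fingers, y is the line along which they close (so a half turn about z gives the same grasp; the last joint's range is limited). The gripper opens to 87 mm and grips with 3 to 60 N. Pads are 19 mm wide; open, the fingers measure 117 mm over their backs; the gripper's body (75 mm by 190 mm) begins 51 mm behind the grasp point.
Start: joints at [-10.227, 30.224, 82.088, -0, 67.689, -10.227], TCP at [0.625, 0, 0.248] pointing down, gripper open.
Joint ranges: [-176.69, 176.69], [-43.24, 126.21], [12.49, 139.97], [-82, 262], [0, 151.66], [-163.58, 163.58]. Speed limits (degrees/s): [159.86, 159.86, 180, 180, 180, 180].

## Interface

Orientations are given as a 3x3 rotation matrix whose columns are the frame's x, y, z axes.
In Python, from rig import * gives the robot as it stands.
- The arm moves only by the tool step_arm, never from a script. Its argument "steps" is a list of rows, each a list of 7 numbers: the shift along the tool's x, y, z normalised to -1 to 1, where 1 is 0.3 m, then the turn, a rotation vector about the tool's x, y, z normalised to -1 to 1, where 1 is 45 degrees, then the gripper's target within -1 to 1 (shut at 1, half-way at 0, fully open at -1). A call has 1 to 8 rows; each row is the pose to reach, as a shift and turn from the pose commanded when the call began, along the tool's axes at that moment; what a row does not reach only later rows make up. A row lasts 1/12 s, in which the tool goes at most 41.7 mm and 7.16 degrees, less where a joint would pass 70% of its speed; a pose out of reach is approached as far as the arm can. A call with a number of a shift or a turn outside -1 to 1 is refused whole. A call with a gripper value outside its range is refused whole. The fingers move at their own pace and stop on an object; the grip force is fixed at half the most. Time passes only in rows, so rows that repeat a pose let the fingers close. It gives the time, the measured TCP pose, the force, the opening and the grip force at its end, in the units of the state.
- read_state(): the state, without advancing time (a new reading comes with each control period).
- capture(name): name is "scene" or "side" or "wrist"; returns a dict with "image" (420x560x3 uint8, red, green, blue), "vertical_fov" (degrees; the focal length in pixels is half the picture's height over the tangent of half this angle, whatever the lens; pixels are square), "cx", "cy" (the principal point, pixels), "world_from_camera" (4x4, takes a point from camera to world coordinates); the wrist camera has in their place "T_tool_cam" (4x4, takes a point from camera to tool coordinates, whose origin is the TCP and whose axes are the flange's). Camera axes: x right, y down, z forward; pixel columns grow to the right and rows downward; lengths in m; the calibration is good to about 2 mm. A picture is of the moment at which its call begins: read the wrist's pose just before it. There is no depth.
- hand_in(): hands the job in; it is judged then, once.
The state is a dict: "time_s": time; "joint_positions": joint angles; "qvel": joint speeds; "tau": joint torques, N m; "position": TCP position; "tcp_rot": TCP orientation; "force": force on the tool from outside, world axes, zero at the start; "moment": the same for the moment, N m; "opening": opening from 0.0 (shut) to 1.0 (fully open); "grasp_force": force on a finger pad.
Only numpy, scipy, OpenCV 4.12 (cv2) and the standard library are available. Lean on these libraries where they do the work, as an engineer would, in place of code of your own. Each camera call takes 0.05 s, during which the arm holds its last target. There are 200 camera calls.

## Task

Check the plain round dowel of middle thickness on the wooden gap gauge. Stand it on the gauge's board in front of the wide gap with the flared mouth, keep it low and upright and slide it through that gap, then on until the narrow gap stops it and you feel it press lightly there. Let go and leave it standing upright on the board, centred against the narrow gap.

Things in the scene. Friction and masses are not known exactly. Their poses are not given: they have to be found in the camera images.
- dowel_mid (a point): Centre (half-way up) of the part to check: a plain round dowel of plain wood, 40 mm across, 100 mm tall, 85 g, standing on the table; z is its axis. Best gripped from above, about 15 mm above this point. Of the same wood, 90 mm or more away (between centres), stand a thin dowel (24 mm, 100 tall), a square post (42 mm, 100 tall) and a short plug (62 mm, 55 tall).
- gauge: The gap gauge: a grey board 260 x 150 mm, 10 mm thick, fixed flat on the table, with two pairs of dark wooden bars 22 mm high on it (tops 32 mm above the table). Origin: centre of the board's underside. x: along the board, the way the dowel is pushed, from the wide gap to the narrow one; z up. The board is bare from its edge at x = -130 mm to the flared mouth at x = -55 mm.
- go_gap (a point): Middle of the wide (go) gap, on the board's top face, at x = -10 mm of the gauge; same axes as the gauge. Its bars are 54 mm apart (y = -27 to +27 mm) and 40 mm long (x = -20 to +20 mm), with a flared mouth on the -x side out to x = -45 mm. Stand the dowel before it with its axis at about x = -75 mm; past x = +40 mm it has come through.
- nogo: The bars of the narrow (no-go) gap, fixed to the board. Origin: middle of the gap's entrance, on the board's top face, 95 mm along +x from go_gap; same axes as the gauge. The bars are 28 mm apart and reach from x = 0 to +40 mm and 71 mm to either side. A centred dowel is stopped by their two rigid corners with its axis at x = -14 mm here.
Mind the look-alikes: they are no part of the job. What is shaped like the part that bears dowel_mid but red or yellow is not meant.

How it is judged (in metres and radians):
On the way, in this order (a step that is already met when the one before it is completed fails the run):
1. the dowel stands low and upright on the board in front of the go gap (foot within 22 mm of the board) (x of dowel_mid in the frame of go_gap between -0.12 and -0.04 m and y of dowel_mid in the frame of go_gap between -0.045 and 0.045 m and z of dowel_mid in the frame of go_gap below 0.072 m and angle between dowel_mid's own z axis and vertical below 0.26 rad), for 0.1 s.
2. the dowel is in the go gap, between its bars (x of dowel_mid in the frame of go_gap between -0.02 and 0.02 m and y of dowel_mid in the frame of go_gap between -0.02 and 0.02 m and z of dowel_mid in the frame of go_gap below 0.072 m and angle between dowel_mid's own z axis and vertical below 0.26 rad), for 0.05 s.
3. the dowel has come out of the go gap, still low (x of dowel_mid in the frame of go_gap between 0.035 and 0.095 m and z of dowel_mid in the frame of go_gap below 0.072 m and angle between dowel_mid's own z axis and vertical below 0.26 rad), for 0.05 s.
4. the dowel is pressed against the no-go bars with more than 1 N and is stopped by them (contact force between dowel and nogo above 1 N and x of dowel_mid in the frame of nogo between -0.04 and 0.005 m), for 0.02 s.
At the end, for the whole second after the job is handed in: The dowel stands released and still on the gauge's board, upright within 10 degrees, in front of the narrow gap: its axis within 15 mm of the centre line and 0 to 35 mm before the no-go bars' entrance (it is stopped at about 14 mm) (x of dowel_mid in the frame of nogo between -0.035 and 0 m and y of dowel_mid in the frame of nogo between -0.015 and 0.015 m and z of dowel_mid in the frame of nogo between 0.045 and 0.056 m and angle between dowel_mid's own z axis and vertical below 0.17 rad and linear speed of dowel below 0.02 m/s); the robot touches nothing.
It fails at once if the dowel is forced hard against the no-go bars (more than 60 N) (contact force between dowel and nogo above 60 N).
It also fails if it takes over 53 s, if anything falls off the work surface, if the arm or the gripper's body presses on something with over 40 N, if the wrist force passes 120 N, or if a joint passes its speed limit or range.

## Working session

There is one attempt and no reset: what is moved stays moved. The work goes in short steps, Python scripts to look and compute and a tool call to move; the robot and the scene stay as the last step left them, time stands still between calls to the robot, and variables do not carry over. Pictures are saved under pics/ and viewed, at most 10 in all, crops included, and the job is handed in when it is done.

Besides the shell and the picture viewer there is one more tool, called after "Call:" as name([rows], argument=value, ...), one row to a line, values as JSON. step_arm: Moves the arm, as the interface text tells. Scaled input: -1 to 1 covers 0.3 m each way for a shift and 45 degrees each way for a turn. Its arguments: {"type":"object","properties":{"steps":{"type":"array"}},"required":["steps"]}

```bash
mkdir -p pics; cat > h.py <<'E'
from rig import *
import numpy as np, cv2
def cam(n):
    s=read_state(); c=capture(n); im=c["image"]
    f=im.shape[0]/2/np.tan(np.radians(c["vertical_fov"])/2)
    if n=="wrist":
        T=np.eye(4);T[:3,:3]=np.array(s["tcp_rot"]);T[:3,3]=s["position"];T=T@np.array(c["T_tool_cam"])
    else: T=np.array(c["world_from_camera"])
    return im,f,c["cx"],c["cy"],T
def ray(C,u,v,z):
    _,f,cx,cy,T=C
    d=T[:3,:3]@np.array([(u-cx)/f,(v-cy)/f,1]); o=T[:3,3]
    return o+d*(z-o[2])/d[2]
def save(C,n): cv2.imwrite("pics/"+n+".png",cv2.cvtColor(C[0],cv2.COLOR_RGB2BGR))
def proj(C,p):
    _,f,cx,cy,T=C
    q=np.linalg.inv(T)@np.append(p,1); return np.array([cx+f*q[0]/q[2],cy+f*q[1]/q[2]])
E
python3 - <<'E'
from h import *
import pickle
D={n:cam(n) for n in("scene","side","wrist")}
pickle.dump(D,open("d.pkl","wb"))
for n in D: save(D[n],n+"0"); print(n,D[n][1:4],D[n][4].round(3).tolist())
s=read_state();print(s["position"],np.round(s["tcp_rot"],3),s["time_s"])
E
```

```text
scene (np.float64(457.2377960529679), 285.2970042071439, 211.82556933847837) [[0.867, 0.401, -0.296, 0.739], [0.498, -0.713, 0.493, -0.387], [-0.013, -0.575, -0.818, 0.755], [0.0, 0.0, 0.0, 1.0]]
side (np.float64(392.5140189601851), 279.43412755921935, 207.15127957158487) [[-0.972, -0.119, 0.204, 0.32], [-0.236, 0.494, -0.837, 0.724], [-0.001, -0.861, -0.508, 0.483], [0.0, 0.0, 0.0, 1.0]]
wrist (np.float64(300.84275318123804), 278.9715166616352, 208.30936567081858) [[1.0, 0.002, -0.001, 0.626], [0.002, -0.971, -0.239, 0.064], [-0.002, 0.239, -0.971, 0.384], [0.0, 0.0, 0.0, 1.0]]
[6.24478720e-01 1.13454438e-04 2.46789501e-01] [[ 0.     1.    -0.002]
 [ 1.    -0.     0.   ]
 [ 0.    -0.002 -1.   ]] 0.15
```

View pics/scene0.png

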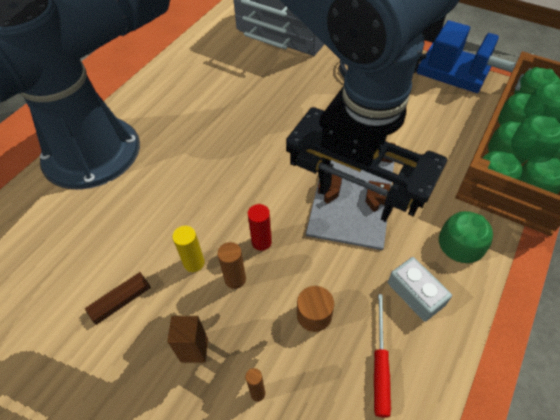

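View pics/side0.png

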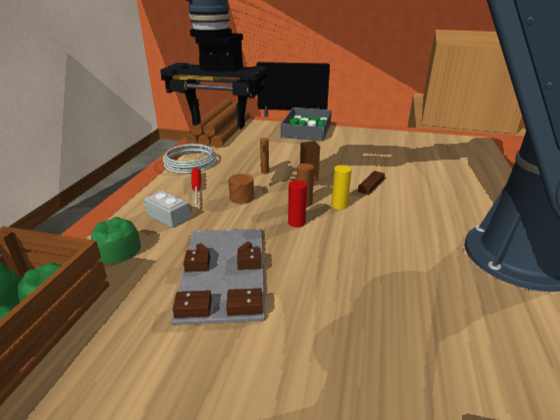

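Scene: the brown mid dowel is at about (231,265), between yellow (188,250) and red (260,228). The gauge is under the gripper, with its bare entry edge at about (345,240). Side: the gauge spans (175–265, 230–320), with the flared go bars at the far end (195–250, 257). The dowel is at (306,185), partly behind the red one.

View pics/wrist0.png

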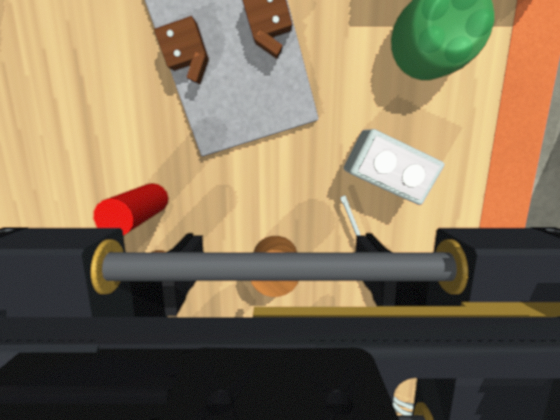

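```bash
python3 - <<'E'
from h import *
import pickle
D=pickle.load(open("d.pkl","rb"))
C=D["scene"]; hsv=cv2.cvtColor(C[0],cv2.COLOR_RGB2HSV)
print("hsv dowel top/side",hsv[252,231],hsv[270,234],"table",hsv[300,260])
for n,pts in(("scene",[(230,290),(345,230)]),("side",[(225,240),(230,280)])):
    for u,v in pts: print(n,cv2.cvtColor(D[n][0],cv2.COLOR_RGB2HSV)[v,u])
print("top approx",ray(C,231,251,.1),"bottom approx",ray(C,234,280,0))
S=D["side"]
hs=cv2.cvtColor(S[0],cv2.COLOR_RGB2HSV)
m=((hs[...,1]<70)&(hs[...,2]>60)).astype(np.uint8)
m[:215]=0;m[340:]=0;m[:,:165]=0;m[:,280:]=0
m=cv2.morphologyEx(m,cv2.MORPH_CLOSE,np.ones((3,3)))
cs=max(cv2.findContours(m,0,2)[0],key=cv2.contourArea)
h=cv2.convexHull(cs)
q=cv2.approxPolyDP(h,5,True)[:,0]
print(cv2.contourArea(h))
for p in q: print(p,ray(S,*p,.01).round(4))
E
```

```text
hsv dowel top/side [ 14 180 152] [ 13 171  64] table [ 17 108 174]
scene [ 17 115 118]
scene [107  17 134]
side [150   4 126]
side [130   6 126]
top approx [ 0.46370225 -0.10513305  0.1       ] bottom approx [ 4.60499923e-01 -1.10366197e-01  1.11022302e-16]
7580.0
[260 229] [0.5292 0.0452 0.01  ]
[264 319] [0.4511 0.2928 0.01  ]
[172 324] [0.5894 0.337  0.01  ]
[192 232] [0.6677 0.0904 0.01  ]
```

Wrist: the gauge's entry edge has corners at (203,156) and (317,120), and the flared go mouth faces that edge, so pushing goes toward +Y. I'll refine the dowel and its neighbours next.

```bash
python3 - <<'E'
from h import *
import pickle
D=pickle.load(open("d.pkl","rb"))
W=D["wrist"]
for p in [(203,156),(317,120)]: print("wrist corner",ray(W,*p,.01).round(4))
C=D["scene"]; hsv=cv2.cvtColor(C[0],cv2.COLOR_RGB2HSV).astype(int)
H,S,V=[hsv[...,i] for i in range(3)]
def top(m,name,R):
    m=m.astype(np.uint8); n,l,st,ce=cv2.connectedComponentsWithStats(m)
    i=1+np.argmax(st[1:,4]); ys,xs=np.where(l==i)
    print(name,st[i])
    # silhouette points near top: fit centre so that projected top circle's and bottom circle's extremes match
    P=np.stack([xs,ys],1).astype(float)
    from scipy.optimize import least_squares
    t=np.linspace(0,2*np.pi,40)
    hull=cv2.convexHull(P.astype(np.int32))[:,0].astype(float)
    top=hull[np.argmin(hull[:,1])]; bot=hull[np.argmax(hull[:,1])]
    print("  extremes",top,bot, "area-centre ray z=.05",ray(C,*P.mean(0),.05).round(4))
sub=lambda m,x0,x1,y0,y1:(np.pad(np.ones((y1-y0,x1-x0),bool),((y0,420-y1),(x0,560-x1)))&m)
top(sub((S>140)&(H<18),210,250,232,300),"dowel",.02)
top(sub((H<5)|(H>172)&(S>180),240,280,195,260),"red",.02)
top(sub((H>22)&(H<34)&(S>180),165,212,215,285),"yellow",.02)
m=sub((S>140)&(H<18)&(V>100),212,250,235,270)
top(m,"dowel top face",.02)
ys,xs=np.where(m); print(ray(C,xs.mean(),ys.mean(),.1))
E
```

```text
wrist corner [0.532  0.0384 0.01  ]
wrist corner [0.6706 0.0811 0.01  ]
dowel [217 242  29  47 957]
  extremes [230. 242.] [235. 288.] area-centre ray z=.05 [ 0.4588 -0.1057  0.05  ]
red [248 204  23  46 833]
  extremes [258. 204.] [263. 249.] area-centre ray z=.05 [ 0.4593 -0.014   0.05  ]
yellow [173 226  31  46 960]
  extremes [181. 226.] [195. 271.] area-centre ray z=.05 [ 0.3725 -0.1163  0.05  ]
dowel top face [217 242  25  21 380]
  extremes [230. 242.] [229. 262.] area-centre ray z=.05 [ 0.4408 -0.0872  0.05  ]
[ 0.46212593 -0.10850592  0.1       ]
```

Call:
step_arm([
  [-0.357,-0.548,0,0,0,-0.39,-0.4],
  [-0.357,-0.548,0,0,0,-0.39,-0.4],
  [-0.357,-0.548,0,0,0,-0.39,-0.4],
  [-0.357,-0.548,0,0,0,-0.39,-0.4],
  [-0.357,-0.548,0,0,0,-0.39,-0.4],
  [-0.357,-0.548,0,0,0,-0.39,-0.4],
  [-0.357,-0.548,0,0,0,-0.39,-0.4],
  [-0.357,-0.548,0,0,0,-0.39,-0.4],
])

```text
time_s: 0.82
position: [0.4615, -0.1073, 0.2478]
tcp_rot: [[-0.301, 0.954, 0.002], [0.954, 0.301, -0.0], [-0.001, 0.001, -1.0]]
force: [0.1, 0.4, 0.3]
opening: 0.701
grasp_force: 0.0
```

```bash
python3 - <<'E'
from h import *
import pickle
W=cam("wrist");save(W,"wrist1")
s=read_state();print(s["position"],np.round(s["tcp_rot"],4),s["opening"],s["time_s"])
print("pred dowel top",proj(W,[.46,-.107,.1]),"tcp axis",proj(W,[*s["position"][:2],.1]))
S=cam("scene");save(S,"scene1"); pickle.dump((W,S),open("d1.pkl","wb"))
E
```

```text
[ 0.46185256 -0.10701408  0.24775376] [[-3.018e-01  9.534e-01  1.600e-03]
 [ 9.534e-01  3.018e-01 -3.000e-04]
 [-8.000e-04  1.400e-03 -1.000e+00]] 0.7004429437121582 0.8667
pred dowel top [276.11308484 201.24561184] tcp axis [277.92958934 201.82220849]
```

View pics/wrist1.png

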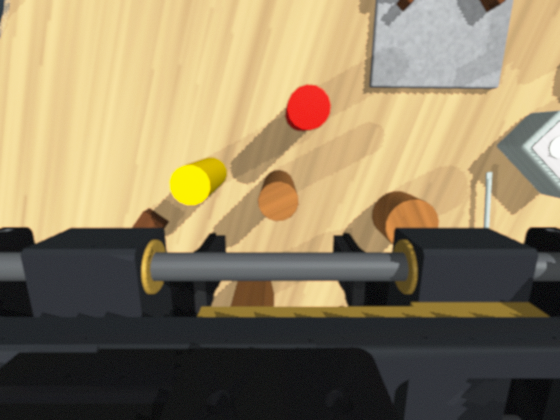

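The dowel's top is at (278,201), exactly where the tool axis projects. The board's entry edge, (371,87)–(499,88), is parallel to the closing line. I'll descend and grip.

Call:
step_arm([
  [0,0,0.13,0,0,0,-0.4],
  [0,0,0.26,0,0,0,-0.4],
  [0,0,0.39,0,0,0,-0.4],
  [0,0,0.5,0,0,0,-0.4],
  [0,0,0.57,0,0,0,-0.4],
  [0,0,0.59,0,0,0,-0.4],
  [0,0,0.59,0,0,0,-0.4],
  [0,0,0.59,0,0,0,-0.4],
])

```text
time_s: 1.58
position: [0.4616, -0.1069, 0.0707]
tcp_rot: [[-0.303, 0.953, 0.001], [0.953, 0.303, -0.0], [-0.0, 0.001, -1.0]]
force: [-0.4, 0.2, -0.7]
opening: 0.698
grasp_force: 0.0
```

Call:
step_arm([
  [0,0,0,0,0,0,1],
  [0,0,0,0,0,0,1],
  [0,0,0,0,0,0,1],
  [0,0,0,0,0,0,1],
  [0,0,0,0,0,0,1],
  [0,0,0,0,0,0,1],
])

```text
time_s: 2.08
position: [0.4611, -0.1073, 0.0715]
tcp_rot: [[-0.301, 0.953, 0.002], [0.953, 0.301, -0.001], [-0.001, 0.001, -1.0]]
force: [-0.4, 0.2, 6.3]
opening: 0.459
grasp_force: 30.0
```

```bash
python3 - <<'E'
from h import *
import pickle
W,S=pickle.load(open("d1.pkl","rb"))
for p in [(371,87),(499,88)]: print("wrist corner",ray(W,*p,.01).round(4))
s=read_state();print(s["position"],s["opening"],s["grasp_force"])
E
```

```text
wrist corner [0.53   0.0375 0.01  ]
wrist corner [0.6732 0.0819 0.01  ]
[ 0.46107903 -0.10732863  0.07146596] 0.4586228163040548 29.994626543484628
```

Call:
step_arm([
  [0,0,-0.13,0,0,0,1],
  [0,0,-0.26,0,0,0,1],
  [0,0,-0.39,0,0,0,1],
  [0,0,-0.52,0,0,0,1],
  [0,0,-0.6,0,0,0,1],
  [0,0,-0.6,0,0,0,1],
])

```text
time_s: 2.58
position: [0.4634, -0.1084, 0.2558]
tcp_rot: [[-0.302, 0.953, 0.011], [0.953, 0.302, -0.005], [-0.008, 0.009, -1.0]]
force: [0.7, -0.2, -1.7]
opening: 0.458
grasp_force: 30.0
```

Call:
step_arm([
  [0.08,0.085,0,0,0,0,1],
  [0.17,0.18,0,0,0,0,1],
  [0.26,0.275,0,0,0,0,1],
  [0.35,0.37,0,0,0,0,1],
  [0.44,0.46,0,0,0,0,1],
  [0.53,0.555,0,0,0,0,1],
  [0.582,0.613,0,0,0,0,1],
  [0.582,0.613,0,0,0,0,1],
])

```text
time_s: 3.25
position: [0.5847, 0.1191, 0.249]
tcp_rot: [[-0.306, 0.952, 0.001], [0.952, 0.306, 0.002], [0.002, 0.001, -1.0]]
force: [0.2, -0.9, -0.3]
opening: 0.458
grasp_force: 30.0
```

```bash
python3 - <<'E'
from h import *
import pickle
W=cam("wrist");save(W,"wrist2")
s=read_state();print(s["position"],np.round(s["tcp_rot"],4),s["opening"],s["time_s"])
pickle.dump(W,open("d2.pkl","wb"))
E
```

```text
[0.5831596  0.11691081 0.2488061 ] [[-3.050e-01  9.523e-01 -2.100e-03]
 [ 9.523e-01  3.050e-01  0.000e+00]
 [ 7.000e-04 -2.000e-03 -1.000e+00]] 0.4551817434533019 3.3
```

View pics/wrist2.png

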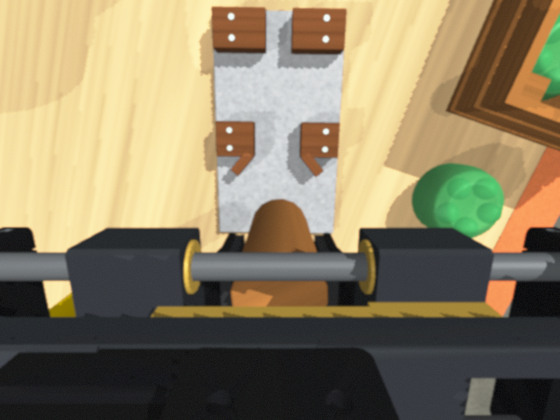

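Wrist: the go bars sit at rows 122–160 with inner faces at columns 255 and 301. The no-go bars sit at rows 8–52 with inner faces at columns 266 and 292, and the board's sides are at columns 216 and 340. The dowel is held centred.

```bash
python3 - <<'E'
from h import *
import pickle
W=pickle.load(open("d2.pkl","rb")); hsv=cv2.cvtColor(W[0],cv2.COLOR_RGB2HSV).astype(int)
H,S,V=[hsv[...,i] for i in range(3)]
m=((S>130)&(H<15)&(V<150)); m[200:]=0;m[:,:200]=0;m[:,360:]=0
p=np.array([.58316,.11691,0]);R=np.array([[-.305,.9523,0],[.9523,.305,0],[0,0,-1]])
def t(u,v,z): return (R.T@(ray(W,u,v,z)-p))[:2].round(4)*1000
def runs(v):
    x=np.where(m[v])[0]; 
    return [(int(a[0]),int(a[-1])) for a in np.split(x,np.where(np.diff(x)>3)[0]+1) if len(a)>5]
for v in(18,30,42,130,140,150): 
    r=runs(v); print(v,r)
    for a,b in r: print("   ",t(a-.5,v,.032),t(b+.5,v,.032))
for u in(225,235,245,255,300,310,320,330): 
    x=np.where(m[:,u])[0]; g=[a for a in np.split(x,np.where(np.diff(x)>2)[0]+1) if len(a)>5]
    print(u,[(a[0],a[-1]) for a in g], [ (t(u,a[0]-.5,.032)[0],t(u,a[-1]+.5,.032)[0],t(u,a[-1]+.5,.01)[0]) for a in g])
print(V[40:60,240],V[140:165,225]);
b=(S<60)&(V>90)
for v in(70,90,110,190,210):
    x=np.where(b[v,190:360])[0]+190; print(v,x[0],x[-1],t(x[0]-.5,v,.01),t(x[-1]+.5,v,.01))
x=np.where(b[170:260,228])[0]+170; print("edge",x[-1],t(228,x[-1]+.5,.01))
E
```

```text
18 [(213, 226), (235, 264), (293, 321), (332, 343)]
    [184.1 -66.6] [184.2 -51.9]
    [184.2 -43.5] [184.3 -12. ]
    [184.4  17.3] [184.4  47.8]
    [184.5  58.3] [184.5  70.9]
30 [(213, 264), (293, 343)]
    [172.8 -67.2] [172.9 -12.1]
    [173.   17.5] [173.2  71.5]
42 [(213, 264), (293, 321), (330, 342)]
    [161.3 -67.7] [161.4 -12.2]
    [161.5  17.6] [161.6  48.6]
    [161.6  57.2] [161.7  71.1]
130 [(216, 224), (234, 253), (302, 320), (330, 337)]
    [ 70.4 -68.9] [ 70.4 -58.6]
    [ 70.4 -48.4] [ 70.5 -25.6]
    [70.6 29.1] [70.6 50.7]
    [70.7 61. ] [70.7 70.1]
140 [(217, 253), (301, 336)]
    [ 59.3 -68.3] [ 59.4 -25.8]
    [59.5 28.2] [59.6 69.5]
150 [(217, 225), (233, 253), (301, 320), (329, 336)]
    [ 48.  -68.8] [ 48.  -58.4]
    [ 48.  -50.3] [ 48.1 -26. ]
    [48.2 28.4] [48.2 51.5]
    [48.3 60.8] [48.3 70.1]
225 [(np.int64(15), np.int64(20)), (np.int64(26), np.int64(50)), (np.int64(132), np.int64(140)), (np.int64(149), np.int64(154))] [(np.float64(187.4), np.float64(181.79999999999998), np.float64(189.0)), (np.float64(177.1), np.float64(153.0), np.float64(158.5
[... 1712 characters left out ...]
27), np.int64(37)), (np.int64(40), np.int64(52)), (np.int64(124), np.int64(156))] [(np.float64(176.5), np.float64(166.0), np.float64(172.2)), (np.float64(164.0), np.float64(151.4), np.float64(156.70000000000002)), (np.float64(77.8), np.float64(40.800000000000004), np.float64(39.300000000000004))]
[147 144 144 144 140 138 130 112  87  67  62  64  83 113 140 147 149 151
 148 148] [148 150 150 144 140 134 135 141 144 142 137 134 138 137 138 134 133 141
 151 148 145 144 146 148 146]
70 214 342 [137.9 -72.4] [138.3  76.8]
90 214 341 [116.1 -73.5] [116.5  76.8]
110 215 340 [ 93.7 -73.4] [94.1 76.8]
190 218 335 [ -3.  -74.3] [-2.7 75.4]
210 219 334 [-29.1 -74.3] [-28.8  75.3]
edge 259 [-97.6 -64.6]
```

Call:
step_arm([
  [-0.05,0.002,0,0,0,0.016,1],
  [-0.05,0.002,0.1,0,0,0.016,1],
  [-0.05,0.002,0.22,0,0,0.016,1],
  [-0.05,0.002,0.34,0,0,0.016,1],
  [-0.05,0.002,0.44,0,0,0.016,1],
  [-0.05,0.002,0.51,0,0,0.016,1],
  [-0.05,0.002,0.54,0,0,0.016,1],
  [-0.05,0.002,0.54,0,0,0.016,1],
])

```text
time_s: 3.97
position: [0.5863, 0.0986, 0.086]
tcp_rot: [[-0.287, 0.958, -0.006], [0.958, 0.287, -0.0], [0.001, -0.006, -1.0]]
force: [0.3, 0.6, -0.2]
opening: 0.453
grasp_force: 30.0
```

Call:
step_arm([
  [0,0,0,0,0,0,1],
  [0,0,0,0,0,0,1],
  [0,0,0,0,0,0,1],
])

```text
time_s: 4.22
position: [0.5897, 0.1003, 0.0904]
tcp_rot: [[-0.289, 0.957, 0.004], [0.957, 0.289, -0.0], [-0.001, 0.003, -1.0]]
force: [-0.2, 0.4, -0.1]
opening: 0.457
grasp_force: 30.0
```

```bash
python3 - <<'E'
from h import *
S=cam("side");save(S,"side3")
s=read_state();print(s["position"],np.round(s["tcp_rot"],4),s["force"],s["time_s"])
im=cv2.resize(S[0][120:340,140:330],None,fx=3,fy=2.7,interpolation=cv2.INTER_CUBIC)
cv2.imwrite("pics/side3c.png",im[...,::-1])
E
```

```text
[0.58949632 0.10054359 0.09033059] [[-2.894e-01  9.572e-01  3.400e-03]
 [ 9.572e-01  2.894e-01 -1.000e-04]
 [-1.100e-03  3.200e-03 -1.000e+00]] [-0.54463928 -0.87244717 -0.70790125] 4.2667
```

View pics/side3c.png

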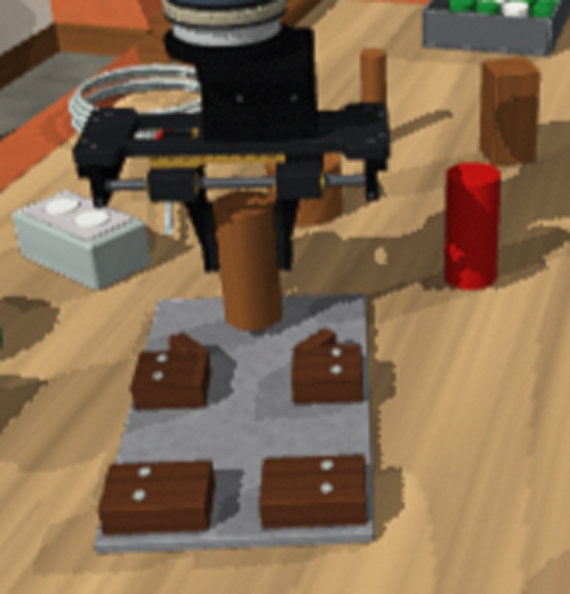

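The dowel stands upright just above the board, centred in front of the go mouth. I'll lower it a little and slide it through.

Call:
step_arm([
  [0,0,0.01,0,0,0,1],
  [0,0,0.017,0,0,0,1],
  [0,0,0.017,0,0,0,1],
  [0,0,0.017,0,0,0,1],
])

```text
time_s: 4.6
position: [0.5882, 0.1009, 0.0834]
tcp_rot: [[-0.29, 0.957, -0.0], [0.957, 0.29, -0.0], [0.0, -0.0, -1.0]]
force: [-0.4, -0.5, -1.0]
opening: 0.454
grasp_force: 30.0
```

Call:
step_arm([
  [0.04,0,0,0,0,0,1],
  [0.09,0,0,0,0,0,1],
  [0.15,-0.001,0,0,0,0,1],
  [0.21,-0.002,0,0,0,0,1],
  [0.27,-0.002,0,0,0,0,1],
  [0.33,-0.003,0,0,0,0,1],
  [0.38,-0.003,0,0,0,0,1],
  [0.42,-0.003,0,0,0,0,1],
])

```text
time_s: 5.27
position: [0.5494, 0.2237, 0.0834]
tcp_rot: [[-0.291, 0.957, -0.001], [0.957, 0.291, 0.0], [0.001, -0.001, -1.0]]
force: [0.2, 0.1, -1.0]
opening: 0.455
grasp_force: 30.0
```

Call:
step_arm([
  [0,0,0,0,0,0,1],
  [0,0,0,0,0,0,1],
  [0,0,0,0,0,0,1],
  [0,0,0,0,0,0,1],
])

```text
time_s: 5.6
position: [0.5513, 0.2205, 0.0835]
tcp_rot: [[-0.289, 0.957, 0.0], [0.957, 0.289, -0.0], [-0.0, 0.0, -1.0]]
force: [-0.2, -0.3, -1.3]
opening: 0.456
grasp_force: 30.0
```

```bash
python3 - <<'E'
from h import *
S=cam("side")
s=read_state();p=np.array(s["position"]);R=np.array(s["tcp_rot"]);print(p,R.round(4),s["force"],s["time_s"])
print("to stop (tool, norm)",(R.T@(np.array([.5422,.2529,p[2]])-p)/.3).round(4))
im=cv2.resize(S[0][150:340,140:300],None,fx=3,fy=3,interpolation=cv2.INTER_CUBIC)
cv2.imwrite("pics/side4c.png",im[...,::-1])
E
```

```text
[0.55139857 0.22035056 0.08347819] [[-2.885e-01  9.575e-01  2.000e-04]
 [ 9.575e-01  2.885e-01 -1.000e-04]
 [-2.000e-04  1.000e-04 -1.000e+00]] [-0.47661464 -0.62144359 -0.95451376] 5.65
to stop (tool, norm) [ 0.1127  0.0019 -0.    ]
```

View pics/side4c.png

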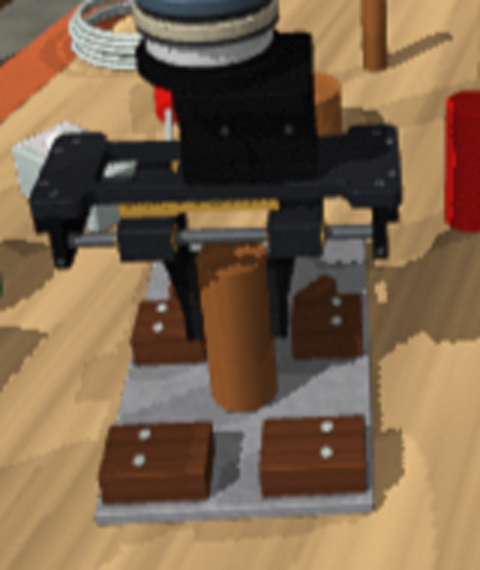

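The dowel is through the go gap, upright and centred (foot at crop (243,405), no-go gap at 212–262). I'll approach the no-go bars slowly.

Call:
step_arm([
  [0.03,0.001,0,0,0,0,1],
  [0.06,0.002,0,0,0,0,1],
  [0.08,0.002,0,0,0,0,1],
  [0.09,0.002,0,0,0,0,1],
  [0.09,0.002,0,0,0,0,1],
  [0.09,0.002,0,0,0,0,1],
])

```text
time_s: 6.15
position: [0.5436, 0.2475, 0.0834]
tcp_rot: [[-0.29, 0.957, 0.0], [0.957, 0.29, -0.0], [-0.0, -0.0, -1.0]]
force: [-0.3, 0.2, -1.7]
opening: 0.456
grasp_force: 30.0
```

Call:
step_arm([
  [0.007,0,0,0,0,0,1],
  [0.013,0,0,0,0,0,1],
  [0.013,0,0,0,0,0,1],
  [0.013,0,0,0,0,0,1],
])

```text
time_s: 6.48
position: [0.5426, 0.2507, 0.0834]
tcp_rot: [[-0.289, 0.957, -0.0], [0.957, 0.289, -0.0], [-0.0, -0.0, -1.0]]
force: [-0.4, -0.0, -0.2]
opening: 0.451
grasp_force: 30.0
```

Call:
step_arm([
  [0.004,0,0,0,0,0,1],
  [0.008,0,0,0,0,0,1],
  [0.008,0,0,0,0,0,1],
])

```text
time_s: 6.73
position: [0.5419, 0.2519, 0.0834]
tcp_rot: [[-0.29, 0.957, -0.001], [0.957, 0.29, -0.003], [-0.002, -0.001, -1.0]]
force: [-0.0, -5.0, -0.7]
opening: 0.456
grasp_force: 30.0
```

Call:
step_arm([
  [0.003,0,0,0,0,0,1],
  [0.006,0,0,0,0,0,1],
  [0.006,0,0,0,0,0,1],
])

```text
time_s: 6.98
position: [0.5415, 0.2525, 0.0834]
tcp_rot: [[-0.291, 0.957, -0.001], [0.957, 0.291, -0.004], [-0.004, -0.002, -1.0]]
force: [1.0, -7.2, 0.5]
opening: 0.454
grasp_force: 30.0
```

Contact is felt at about 7 N, nearly along the gauge axis. I'll ease off, set it down and release.

Call:
step_arm([
  [-0.003,0,0,0,0,0,1],
  [-0.006,0,0.002,0,0,0,1],
  [-0.006,0,0.005,0,0,0,1],
  [-0.006,0,0.006,0,0,0,1],
  [-0.006,0,0.006,0,0,0,1],
])

```text
time_s: 7.4
position: [0.5415, 0.2521, 0.0818]
tcp_rot: [[-0.29, 0.957, -0.001], [0.957, 0.29, -0.002], [-0.002, -0.002, -1.0]]
force: [0.3, -5.9, 2.5]
opening: 0.455
grasp_force: 30.0
```

Call:
step_arm([
  [-0.002,0,0,0,0,0,0.05],
  [-0.002,0,0,0,0,0,-0.05],
  [-0.002,0,0,0,0,0,-0.2],
  [-0.002,0,0,0,0,0,-0.4],
  [-0.002,0,0,0,0,0,-0.4],
  [-0.002,0,0,0,0,0,-0.4],
  [-0.002,0,0,0,0,0,-0.4],
])

```text
time_s: 7.98
position: [0.5422, 0.2528, 0.0816]
tcp_rot: [[-0.29, 0.957, 0.0], [0.957, 0.29, 0.0], [0.0, 0.0, -1.0]]
force: [-0.6, -0.8, 0.3]
opening: 0.691
grasp_force: 0.0
```

Call:
step_arm([
  [0,0,-0.05,0,0,0,-0.4],
  [0,0,-0.15,0,0,0,-0.4],
  [0,0,-0.25,0,0,0,-0.4],
  [0,0,-0.35,0,0,0,-0.4],
  [0,0,-0.42,0,0,0,-0.4],
  [0,0,-0.45,0,0,0,-0.4],
  [0,0,-0.45,0,0,0,-0.4],
  [0,0,-0.45,0,0,0,-0.4],
])

```text
time_s: 8.65
position: [0.5417, 0.2525, 0.2162]
tcp_rot: [[-0.29, 0.957, -0.0], [0.957, 0.29, -0.0], [0.0, -0.0, -1.0]]
force: [-1.0, -0.6, -0.2]
opening: 0.707
grasp_force: 0.0
```

```bash
python3 - <<'E'
from h import *
S=cam("side");W=cam("wrist")
s=read_state();print(s["position"],s["opening"],s["force"],s["time_s"])
a=cv2.resize(S[0][150:340,140:300],None,fx=2.2,fy=2.2); b=W[0][:300,150:430]
im=np.zeros((420,640,3),np.uint8); im[:a.shape[0],:a.shape[1]]=a; im[:300,355:635]=b
cv2.imwrite("pics/end.png",im[...,::-1])
E
```

```text
[0.54093264 0.2522376  0.21474297] 0.6997014530428854 [0.46618839 0.33018102 0.95291997] 8.75
```

View pics/end.png

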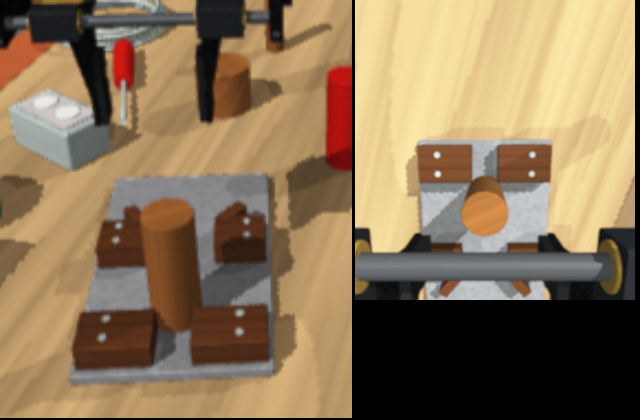

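The dowel stands upright and centred against the narrow gap (side foot at (178,322), wrist view in line with the gap), and the gripper is clear.

```bash
python3 -c "
from rig import *
print(hand_in())"
```

```text
the job is handed in; nothing more can be done
None
```

I slid the mid dowel through the go gap, felt the no-go bars stop it at about 7 N, and left it released, upright and centred against the narrow gap. I handed the job in at about 8.8 s; no verdict was returned.

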